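# Wind the circuit board to its index notch

### The arm

A 6-joint arm with a two-finger parallel gripper is mounted at the origin on the work surface. World frame = base frame: x ahead of the robot, y to its left, z up, the work surface at z = 0. Lengths are in m, angles in degrees, forces in N, time in s.
With the tool pointing down it reaches from about 0.25 to 0.725 m from the base axis. Payload 9.7 kg.
Tool frame: the origin (TCP) lies at the very end of the fingers, on their centre line; the grasp point (between the pads) lies 19 mm behind it; y points along the fingers, x is the direction in which the jaws open and shut, and the axes are right-handed (so a half turn about y gives the same grasp; the last joint's range is limited). The gripper opens to 85 mm and grips with 20 to 120 N. Pads are 22 mm wide; open, the fingers measure 114 mm over their backs; the gripper's body (76 mm by 85 mm) begins 54 mm behind the grasp point. The pads swing forward as they close: fully open they stand 13 mm farther back than shut.
Start: joints at [-68.297, 4.979, 10.078, 95.1, 0, 90], TCP at [0.203, -0.511, 0.231] pointing down, gripper open.
Joint ranges: [-179.16, 179.16], [-48.56, 103.87], [-65.8, 70.77], [-126.05, 130.52], [-82.76, 87.17], [-180, 180]. Speed limits (degrees/s): [127.2, 127.2, 147.25, 180, 180, 180].

### API

Orientations are given as [roll, pitch, yaw] about the fixed x, y, z axes, in that order (R = Rz(yaw) Ry(pitch) Rx(roll)).
In Python, from workcell import bot gives the robot as it stands.
- The arm moves only by the shell command python3 -m jog 'ROWS' [FORCE]. ROWS is JSON, a list of rows, each a list of 7 numbers: the closure, from 0 (fully open) to 1 (shut), then the shift along the world's x, y, z in units of 25 mm (1.0 is 25 mm), then the turn, a rotation vector about the world's x, y, z in units of 5 degrees (1.0 is 5 degrees). A call has 1 to 5 rows; each row is the pose to reach, as a shift and turn from the pose commanded when the call began; what a row does not reach only later rows make up. A row lasts 1/10 s, in which the tool goes at most 50 mm and 8.59 degrees, less where a joint would pass 70% of its speed; a pose out of reach is approached as far as the arm can. A call with a gripper value outside its range is refused whole. The fingers move at their own pace and stop on an object; FORCE is the grip in N (left out, the last holds). Time passes only in rows, so rows that repeat a pose let the fingers close. It gives the time, the measured TCP pose, the force and the opening at its end, in the units of the state.
- bot.get_obs(): the state, without advancing time (a new reading comes with each control period).
- bot.camera(name): name is "side" or "top" or "wrist"; returns (picture, depth): 400x640x3 uint8, red, green, blue; 400x640 float32, m along the optical axis (not along the pixel's ray), 0 where there is no reading.
- bot.camera_model(name): a dict with "fx", "fy", "cx", "cy" (pixels), "rvec" (rotation vector, rad) and "tvec" (3), from world to camera coordinates, as OpenCV has them; the wrist camera has in their place "tool_from_camera" (4x4, takes a point from camera to tool coordinates, whose origin is the TCP and whose axes are the tool frame's). Camera axes: x right, y down, z forward; pixel columns grow to the right and rows downward; lengths in m; the calibration is good to about 2 mm. A picture is of the moment at which its call begins: read the wrist's pose just before it. camera_model takes no time and is no camera call.
- bot.job_done(): hands the job in, once; it reports no verdict.
Trained networks look in the newest picture that a camera, given by its name, has taken for a name from the list of things; names that differ only in an ending like _2 or _b are one class to them, and where a whole thing is asked for, a point or a joint stands for the part that bears it (a point fixed in the world has none). Each returns a list of dicts, best first, with "conf" (0 to 1); they miss things now and then, are a little off and sometimes report something else, mostly with a low value. They report only what shows in the picture. A call takes as long as a camera call. They do not tell look-alikes from the thing itself.
- bot.regions_of(camera, label): "pixels" (400x640 bool, what is visible of it) and "point" ([row, column] in pixels, amid what is visible of it).
The state is a dict: "time": time; "q": joint angles; "qd": joint speeds; "joint_efforts": joint torques, N m; "ee_pos": TCP position; "tcp_rot": TCP orientation; "wrist_force": force on the tool from outside, world axes, zero at the start; "torque": the same for the moment, N m; "opening": finger opening in m.
Only numpy, scipy, OpenCV 4.12 (cv2) and the standard library are available. Lean on these libraries where they do the work, as an engineer would, in place of code of your own. Each camera call takes 0.05 s, during which the arm holds its last target. There are 200 camera calls.

### The job

On the rework bench, take the handle of the crank on the slide that carries the green circuit board and wind it clockwise, several full turns, until the slide's pointer stands in the notch of its index plate. Keep the crank down on its square shaft all the while, move the board only with the crank, leave the other slide's crank alone, and let go at the end.

Things in the scene. Friction and masses are not known exactly. Their poses are not given: they have to be found in the camera images.
- board_grip (a point): Centre of the crank's black upright handle: cylinder 22 mm wide, 60 mm tall, centre 120 mm above the table, 45 mm from the shaft axis, starting in any direction. It spins freely on its pin, so it can be held without turning the gripper. The loose crank (0.2-0.3 kg, arm top at 86 mm) is slipped over a square shaft end, 0.7 mm clearance: lifting pulls it off.
- board_shaft (a point): Fixed point on the vertical axis of that 12 mm square shaft end, level with the handle's centre (shaft top at 92 mm, rest of both slides under 70 mm). Turning drag 0.1 N m; stays where left. A full turn clockwise from above drives the board's carriage 20 mm away from the crank, anticlockwise back; about 10 degrees of play; some 5 turns of travel.
- board_carriage: Carriage with the green circuit board (86 x 86 mm, square black chip) running on two rods. Origin: the tip of its pointer, a black finger 6 mm wide sticking out sideways at mid-carriage, 60 mm above the table. x axis: direction of travel, away from the crank. The slide may stand left or right of a like one that carries an empty steel frame.
- board_index: Black-finished steel index plate fixed beside that slide, with a notch 20 mm wide between two prongs, each 16 mm wide. Origin: the middle of the notch, 60 mm above the table, on the pointer tip's path; x axis along the travel, away from the crank. At the start it lies 45 to 70 mm farther along than the pointer.
- empty_grip (a point): Centre of the handle of the other, identical crank, on the slide that carries only an empty steel frame. To be left alone.
Not all that is in view belongs to the job. Leave any blue look-alike of the part that bears board_grip alone.

How it is judged:
By the outcome, as a careful person would: the job done as asked, in the order asked, and still so for the second after the job is handed in, with the robot touching nothing.
It also fails if it takes over 58 s, if anything falls off the work surface, if the arm or the gripper's body presses on something with over 40 N, if the wrist force passes 120 N, or if a joint passes its speed limit or range.

## Working session

There is one attempt and no reset: what is moved stays moved. The work goes in short steps, Python scripts to look and compute and a shell command to move; the robot and the scene stay as the last step left them, time stands still between calls to the robot, and variables do not carry over. Pictures are saved under pics/ and viewed, about 8 in all and at most 12, crops included, and the job is handed in when it is done.

```bash
mkdir -p pics
cat > h.py <<'E'
import numpy as np,cv2
from workcell import bot
from scipy.spatial.transform import Rotation as R
def w(cam,u,v,d):
    m=bot.camera_model(cam)
    p=np.array([(u-m['cx'])/m['fx']*d,(v-m['cy'])/m['fy']*d,d])
    Rm=cv2.Rodrigues(np.array(m['rvec'],float))[0]
    return Rm.T@(p-np.array(m['tvec']).ravel())
def wz(cam,u,v,z):
    a=w(cam,u,v,0.1);b=w(cam,u,v,1.);return a+(b-a)*(z-a[2])/(b[2]-a[2])
E
python3 - <<'E'
from h import *
for c in ['top','side']:
    im,d=bot.camera(c); cv2.imwrite(f'pics/{c}0.png',im[:,:,::-1])
    for n in ['board_grip','board_carriage','board_index']:
        for r in bot.regions_of(c,n):
            v,u=map(int,r['point']); 
            print(c,n,round(r['conf'],2),(u,v),r['pixels'].sum(),w(c,u,v,d[v,u]).round(3))
print(bot.get_obs())
E
```

```text
top board_grip 0.87 (377, 260) 373 [ 0.397 -0.209  0.02 ]
top board_grip 0.78 (387, 206) 357 [ 0.538 -0.229  0.085]
top board_grip 0.77 (440, 126) 379 [ 0.769 -0.392  0.005]
top board_grip 0.68 (294, 204) 285 [0.549 0.015 0.022]
top board_grip 0.68 (318, 283) 374 [ 0.335 -0.05   0.001]
top board_carriage 0.6 (377, 157) 1295 [ 0.67  -0.208  0.064]
top board_index 0.67 (342, 143) 163 [ 0.709 -0.115  0.06 ]
side board_grip 0.88 (371, 161) 397 [ 0.531 -0.245  0.086]
side board_grip 0.71 (404, 194) 439 [ 0.414 -0.229  0.026]
side board_grip 0.66 (412, 243) 500 [ 0.321 -0.07   0.023]
side board_grip 0.54 (327, 135) 278 [ 0.764 -0.377  0.025]
side board_grip 0.5 (319, 230) 331 [0.543 0.013 0.023]
side board_carriage 0.85 (323, 164) 724 [ 0.66  -0.191  0.06 ]
side board_carriage 0.48 (372, 159) 408 [ 0.583 -0.364 -0.   ]
{'time': 0.4, 'q': array([-6.82965597e+01,  4.98446253e+00,  1.00719717e+01,  9.50996100e+01,
       -9.09908496e-04,  9.00004703e+01]), 'qd': array([ 0.04339239,  0.04028   ,  0.18813003,  0.07821536, -0.08236243,
       -0.09213511]), 'joint_efforts': array([ 8.29326891e-04, -5.19501150e+01,  4.64382327e+01,  3.51380098e-03,
       -3.89261913e-05, -1.53461713e-05]), 'ee_pos': array([ 0.2033742 , -0.51097974,  0.2311748 ]), 'tcp_rot': array([-9.0000910e+01,  1.2100804e-02, -6.8297030e+01]), 'wrist_force': array([-0.06751334, -0.33158802, -0.2711399 ]), 'torque': array([-0.04082878, -0.01432178, -0.0018961 ]), 'opening': 0.08558799311320632}
```

Run:
```python
import cv2,numpy as np
a=cv2.imread('pics/top0.png')[90:310,230:490];b=cv2.imread('pics/side0.png')[90:290,270:470]
a=cv2.resize(a,None,fx=3,fy=3)[:600]
cv2.imwrite('pics/a.png',a);cv2.imwrite('pics/b.png',cv2.resize(b,(600,600)))
```

```text
(no output)
```

View pics/a.png

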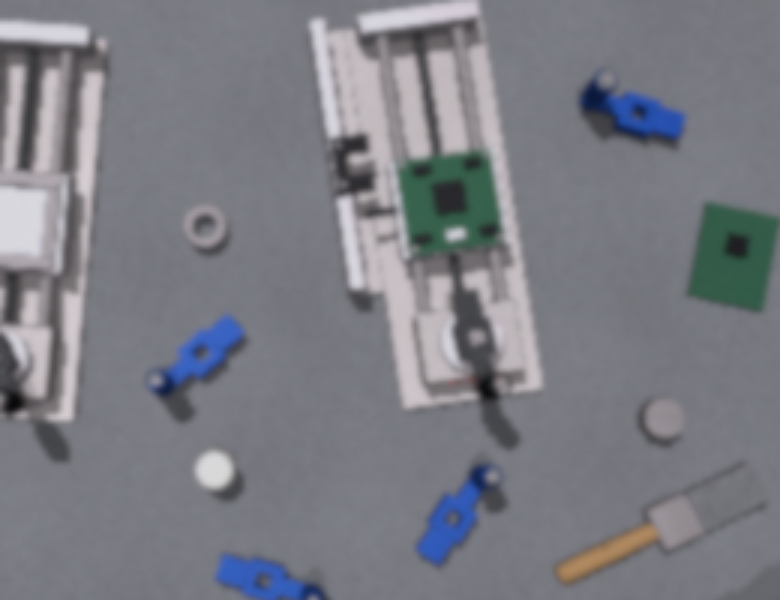

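View pics/b.png

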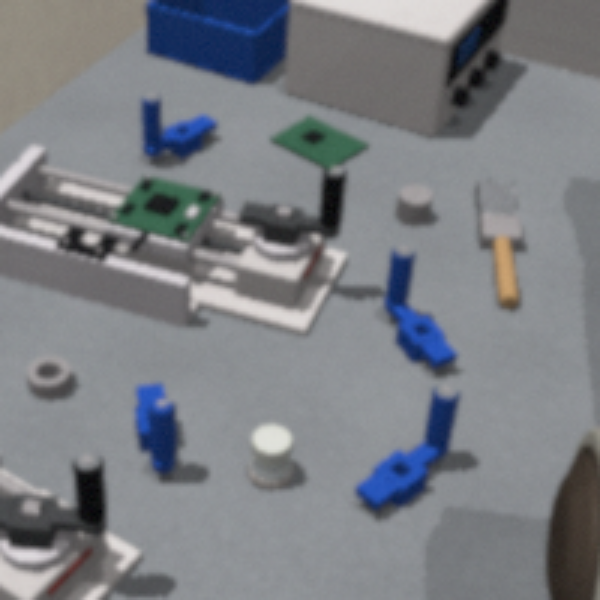

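The candidates are the black crank on the green-board slide (top (390,210), side (381,153)), the black crank on the empty-frame slide (left, around top (233,215)), and four blue look-alikes lying loose. The one meant is the black crank at top (390,210): it sits on the slide with the green board, with the red mark on its housing.

Run:
```python
from h import *
for n,(u,v) in dict(shaft=(389.3,202.7)).items(): print(n,wz('top',u,v,.092))
print('pointer tip',wz('top',352.5,160,.06),'notch',wz('top',349,144.5,.06))
for a,b in [((357,143),(370,196)),((396,141),(414,192))]: pass
for c in ['top','side']:
    im,d=bot.camera(c)
    V,U=np.mgrid[0:400,0:640]
    m=bot.camera_model(c);Rm=cv2.Rodrigues(np.array(m['rvec'],float))[0]
    P=np.stack([(U-m['cx'])/m['fx']*d,(V-m['cy'])/m['fy']*d,d],-1)
    P=(P-np.array(m['tvec']).ravel())@Rm
    s=(d>0)&(abs(P[...,0]-.52)<.1)&(abs(P[...,1]+.23)<.1)
    for lo,hi in [(.08,.094),(.098,.14),(.14,.16)]:
        k=s&(P[...,2]>lo)&(P[...,2]<hi);print(c,lo,k.sum(),P[k].mean(0).round(4) if k.any() else '',P[k].min(0).round(3),P[k].max(0).round(3))
    # board direction
    g=(im[...,1]>im[...,0]*1.3)&(im[...,1]>im[...,2]*1.1)&(P[...,2]>.05)&(d>0)&(P[...,1]>-.32)
    if g.sum()>50: print('green',P[g].mean(0),cv2.minAreaRect(P[g][:,:2].astype(np.float32)))
```

```text
shaft [ 0.54560712 -0.23447587  0.092     ]
pointer tip [ 0.6631087  -0.14285752  0.06      ] notch [ 0.70518777 -0.13386426  0.06      ]
top 0.08 323 [ 0.5444 -0.2313  0.0855] [ 0.422 -0.252  0.08 ] [ 0.59  -0.212  0.094]
top 0.098 24 [ 0.501  -0.2349  0.1232] [ 0.494 -0.251  0.099] [ 0.512 -0.231  0.139]
top 0.14 28 [ 0.5039 -0.24    0.1466] [ 0.495 -0.25   0.141] [ 0.513 -0.233  0.151]
green [ 0.67176048 -0.21439801  0.06059493] ((0.6709424257278442, -0.2147415578365326), (0.08400189876556396, 0.07991140335798264), 8.851112365722656)
side 0.08 234 [ 0.5328 -0.2319  0.0857] [ 0.42  -0.254  0.08 ] [ 0.587 -0.212  0.094]
side 0.098 98 [ 0.4999 -0.2374  0.119 ] [ 0.491 -0.25   0.098] [ 0.514 -0.229  0.14 ]
side 0.14 28 [ 0.5009 -0.2398  0.1448] [ 0.492 -0.25   0.14 ] [ 0.512 -0.231  0.149]
green [ 0.6666076  -0.20750562  0.06278673] ((0.5980217456817627, -0.04075373709201813), (0.21909362077713013, 0.43807452917099), 1.9679254293441772)
```

```bash
python3 -m jog '[[0,6,5.4,0,0,0,0],[0,12,10.84,0,0,0,0],[0,12,10.84,0,0,0,0],[0,12,10.84,0,0,0,0],[0,12,10.84,0,0,0,0]]' 40
python3 -m jog '[[0,0,0,0,0,0,0],[0,0,0,0,0,0,0],[0,0,0,0,0,0,0],[0,0,0,0,0,0,0],[0,0,0,0,0,0,0]]'
```

```text
time: 1.0
ee_pos: [0.3901, -0.3419, 0.2315]
tcp_rot: [-90.0, -0.0, -68.3]
wrist_force: [-0.2, -0.2, 0.4]
opening: 0.0856
time: 1.5
ee_pos: [0.3881, -0.3443, 0.2313]
tcp_rot: [-90.0, -0.0, -68.4]
wrist_force: [0.8, 0.0, -0.3]
opening: 0.086
```

```bash
python3 -m jog '[[0,2.3,2.1,0,0,0,0],[0,4.56,4.17,0,0,0,0],[0,4.56,4.17,0,0,0,0],[0,4.56,4.17,0,0,0,0],[0,4.56,4.17,0,0,0,0]]'
python3 - <<'E'
from h import *
o=bot.get_obs();print(o['ee_pos'],o['tcp_rot'])
im,d=bot.camera('wrist');cv2.imwrite('pics/w0.png',im[...,::-1])
m=bot.camera_model('wrist');T=np.array(m['tool_from_camera'])
Rt=R.from_euler('xyz',o['tcp_rot'],degrees=True).as_matrix()
V,U=np.mgrid[0:400,0:640]
P=np.stack([(U-m['cx'])/m['fx']*d,(V-m['cy'])/m['fy']*d,d],-1)
P=(P@T[:3,:3].T+T[:3,3])@Rt.T+o['ee_pos']
s=(d>0)&(abs(P[...,0]-.52)<.08)&(abs(P[...,1]+.23)<.07)
for lo,hi in [(.078,.0885),(.089,.096),(.1,.14),(.143,.156)]:
    k=s&(P[...,2]>lo)&(P[...,2]<hi)
    if k.any():print(lo,k.sum(),P[k].mean(0).round(4),P[k].min(0).round(4),P[k].max(0).round(4),'px',U[k].mean(),V[k].mean())
np.save('P.npy',P)
E
```

```text
time: 2.0
ee_pos: [0.5033, -0.2389, 0.2309]
tcp_rot: [-90.0, 0.0, -68.2]
wrist_force: [-0.1, -0.8, 0.1]
opening: 0.0854
[ 0.50325665 -0.23889448  0.23088555] [-9.00367695e+01  2.68562494e-02 -6.82189141e+01]
0.078 2455 [ 0.5533 -0.2312  0.086 ] [ 0.5042 -0.2513  0.0784] [ 0.5902 -0.2119  0.0885] px 331.76334012219957 132.12993890020365
0.089 229 [ 0.5429 -0.2335  0.0921] [ 0.5012 -0.2505  0.0894] [ 0.554  -0.2258  0.096 ] px 329.825327510917 145.65938864628822
0.1 312 [ 0.511  -0.2394  0.1217] [ 0.5008 -0.2511  0.1003] [ 0.5143 -0.2325  0.1399] px 322.7435897435897 190.77243589743588
0.143 286 [ 0.5057 -0.242   0.1464] [ 0.4929 -0.2535  0.1431] [ 0.514  -0.2325  0.1501] px 323.8531468531468 207.2237762237762
```

View pics/w0.png

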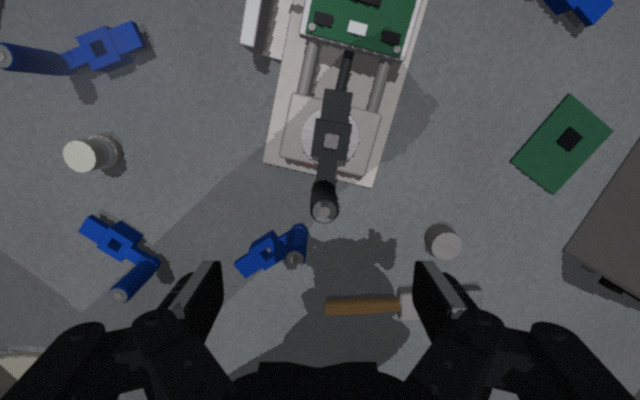

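```bash
python3 - <<'E'
import numpy as np
P=np.load('P.npy')
for u0,u1,v0,v1 in [(327,336,137,146),(315,332,203,221)]:
    q=P[v0:v1,u0:u1].reshape(-1,3);print(np.median(q,0),q.min(0),q.max(0))
E
python3 -m jog '[[0,0,-0.06,-2,0,0,0],[0,0,-0.06,-4,0,0,0],[0,0,-0.06,-5,0,0,0],[0,0,-0.06,-5,0,0,0],[0,0,-0.06,-5,0,0,0]]'
```

```text
[ 0.54703933 -0.23296849  0.09214701] [ 0.54265213 -0.23742536  0.08969761] [ 0.55144485 -0.228426    0.09340773]
[ 4.63347638e-01 -2.57450649e-01  2.97213672e-04] [ 0.4435923  -0.27670425 -0.0018951 ] [ 0.57306496 -0.21037408  0.37352421]
time: 2.55
ee_pos: [0.5023, -0.2419, 0.1075]
tcp_rot: [-90.0, -0.0, -68.4]
wrist_force: [-0.3, -0.3, 0.3]
opening: 0.0851
```

```bash
python3 -m jog '[[1,0,0,0,0,0,0],[1,0,0,0,0,0,0],[1,0,0,0,0,0,0],[1,0,0,0,0,0,0],[1,0,0,0,0,0,0]]' 40
python3 -m jog '[[1,0,0,0,0,0,0],[1,0,0,0,0,0,0],[1,0,0,0,0,0,0],[1,0,0,0,0,0,0],[1,0,0,0,0,0,0]]' 40
python3 - <<'E'
from h import *
import json
o=bot.get_obs();print(o['ee_pos'],o['wrist_force'])
c=np.array([.5465,-.2333]);p=o['ee_pos'][:2]-c;print(np.hypot(*p),np.degrees(np.arctan2(p[1],p[0])))
a0=np.radians(190.4)
for q in range(4):
    s=a0-q*np.pi/2
    print([[round(.045*(np.cos(s-k*np.pi/10)-np.cos(s))/.025,2),round(.045*(np.sin(s-k*np.pi/10)-np.sin(s))/.025,2)] for k in range(1,6)])
E
```

```text
time: 3.05
ee_pos: [0.5033, -0.2407, 0.1068]
tcp_rot: [-90.0, -0.0, -68.3]
wrist_force: [0.2, 0.2, 4.1]
opening: 0.0208
time: 3.55
ee_pos: [0.5031, -0.2407, 0.1067]
tcp_rot: [-90.0, -0.0, -68.3]
wrist_force: [0.1, 1.7, 5.1]
opening: 0.0212
[ 0.50313556 -0.2407346   0.10666171] [0.06892869 1.67946131 5.0957328 ]
0.04399713162332855 -170.27152316370248
[[np.float64(-0.01), np.float64(0.56)], [np.float64(0.15), np.float64(1.1)], [np.float64(0.47), np.float64(1.57)], [np.float64(0.91), np.float64(1.91)], [np.float64(1.45), np.float64(2.1)]]
[[np.float64(0.56), np.float64(0.01)], [np.float64(1.1), np.float64(-0.15)], [np.float64(1.57), np.float64(-0.47)], [np.float64(1.91), np.float64(-0.91)], [np.float64(2.1), np.float64(-1.45)]]
[[np.float64(0.01), np.float64(-0.56)], [np.float64(-0.15), np.float64(-1.1)], [np.float64(-0.47), np.float64(-1.57)], [np.float64(-0.91), np.float64(-1.91)], [np.float64(-1.45), np.float64(-2.1)]]
[[np.float64(-0.56), np.float64(-0.01)], [np.float64(-1.1), np.float64(0.15)], [np.float64(-1.57), np.float64(0.47)], [np.float64(-1.91), np.float64(0.91)], [np.float64(-2.1), np.float64(1.45)]]
```

```bash
python3 -m jog '[[1,-0.01,0.56,0,0,0,0],[1,0.15,1.1,0,0,0,0],[1,0.47,1.57,0,0,0,0],[1,0.91,1.91,0,0,0,0],[1,1.45,2.1,0,0,0,0]]'
python3 -m jog '[[1,0,0,0,0,0,0],[1,0,0,0,0,0,0]]'
```

```text
time: 4.05
ee_pos: [0.5392, -0.1881, 0.1066]
tcp_rot: [-90.1, -0.1, -68.3]
wrist_force: [-1.7, -9.4, 4.3]
opening: 0.0208
time: 4.25
ee_pos: [0.5402, -0.1881, 0.1067]
tcp_rot: [-90.0, -0.1, -68.3]
wrist_force: [1.9, -3.0, 6.3]
opening: 0.0209
```

```bash
python3 -m jog '[[1,0.56,0.01,0,0,0,0],[1,1.1,-0.15,0,0,0,0],[1,1.57,-0.47,0,0,0,0],[1,1.91,-0.91,0,0,0,0],[1,2.1,-1.45,0,0,0,0]]'
python3 -m jog '[[1,0.01,-0.56,0,0,0,0],[1,-0.15,-1.1,0,0,0,0],[1,-0.47,-1.57,0,0,0,0],[1,-0.91,-1.91,0,0,0,0],[1,-1.45,-2.1,0,0,0,0]]'
python3 -m jog '[[1,-0.56,-0.01,0,0,0,0],[1,-1.1,0.15,0,0,0,0],[1,-1.57,0.47,0,0,0,0],[1,-1.91,0.91,0,0,0,0],[1,-2.1,1.45,0,0,0,0]]'
python3 - <<'E'
from h import *
for c in ['side','top']:
    im,d=bot.camera(c);cv2.imwrite(f'pics/{c}1.png',im[:,:,::-1])
a=cv2.resize(cv2.imread('pics/top1.png')[120:240,310:440],None,fx=4,fy=4);b=cv2.resize(cv2.imread('pics/side1.png')[110:200,270:400],None,fx=4,fy=4)
cv2.imwrite('pics/c1.png',cv2.resize(np.vstack([a,b])[:840],None,fx=.7,fy=.7))
E
```

```text
time: 4.75
ee_pos: [0.5926, -0.2231, 0.1069]
tcp_rot: [-89.9, 0.1, -68.2]
wrist_force: [-2.5, 3.4, 7.6]
opening: 0.021
time: 5.25
ee_pos: [0.5569, -0.2772, 0.1071]
tcp_rot: [-89.8, -0.1, -68.3]
wrist_force: [3.9, 1.5, 4.5]
opening: 0.0209
time: 5.75
ee_pos: [0.5033, -0.2408, 0.1068]
tcp_rot: [-89.9, -0.1, -68.3]
wrist_force: [7.0, -2.6, 0.2]
opening: 0.0206
```

View pics/c1.png

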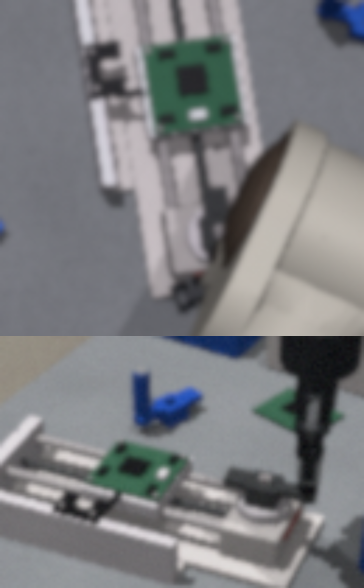

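```bash
python3 -m jog '[[1,-0.01,0.56,-0.03,0,0,0],[1,0.15,1.1,-0.03,0,0,0],[1,0.47,1.57,-0.03,0,0,0],[1,0.91,1.91,-0.03,0,0,0],[1,1.45,2.1,-0.03,0,0,0]]'
python3 -m jog '[[1,0.56,0.01,0,0,0,0],[1,1.1,-0.15,0,0,0,0],[1,1.57,-0.47,0,0,0,0],[1,1.91,-0.91,0,0,0,0],[1,2.1,-1.45,0,0,0,0]]'
python3 -m jog '[[1,0.01,-0.56,0,0,0,0],[1,-0.15,-1.1,0,0,0,0],[1,-0.47,-1.57,0,0,0,0],[1,-0.91,-1.91,0,0,0,0],[1,-1.45,-2.1,0,0,0,0]]'
python3 -m jog '[[1,-0.56,-0.01,0,0,0,0],[1,-1.1,0.15,0,0,0,0],[1,-1.57,0.47,0,0,0,0],[1,-1.91,0.91,0,0,0,0],[1,-2.1,1.45,0,0,0,0]]'
python3 - <<'E'
from h import *
for c in ['side','top']:
    im,d=bot.camera(c);cv2.imwrite(f'pics/{c}2.png',im[:,:,::-1])
a=[cv2.resize(cv2.imread(f'pics/top{i}.png')[125:175,330:380],(400,400),interpolation=cv2.INTER_CUBIC) for i in (0,2)]
cv2.imwrite('pics/c2.png',np.hstack(a))
ch=[]
for i in (0,1,2):
    im=cv2.imread(f'pics/top{i}.png').astype(int);V,U=np.mgrid[0:400,0:640]
    g=(im[...,1]>im[...,2]*1.3)&(im[...,1]>im[...,0]*1.1)&(U>345)&(U<410)&(V>110)&(V<190)
    x,y=U[g].mean(),V[g].mean();ch.append(wz('top',x,y,.064));print(g.sum(),x,y,ch[-1])
t=np.array([.988,.154,0]);print([(c-ch[0])@t for c in ch])
E
```

```text
time: 6.35
ee_pos: [0.5392, -0.1882, 0.1065]
tcp_rot: [-90.1, -0.1, -68.3]
wrist_force: [-4.3, -6.8, 9.7]
opening: 0.021
time: 6.85
ee_pos: [0.5928, -0.2234, 0.1066]
tcp_rot: [-89.9, 0.1, -68.2]
wrist_force: [-2.5, 5.0, 10.8]
opening: 0.0211
time: 7.35
ee_pos: [0.5571, -0.2774, 0.1069]
tcp_rot: [-89.8, -0.1, -68.3]
wrist_force: [4.5, 2.9, 9.6]
opening: 0.0207
time: 7.85
ee_pos: [0.5035, -0.2416, 0.1067]
tcp_rot: [-89.9, -0.2, -68.3]
wrist_force: [5.2, -3.8, 4.8]
opening: 0.021
721 379.3314840499307 156.72122052704577 [ 0.67098566 -0.21396917  0.064     ]
714 378.2464985994398 149.48179271708685 [ 0.69055088 -0.21136883  0.064     ]
710 377.13239436619716 142.40985915492956 [ 0.70972564 -0.20867601  0.064     ]
[np.float64(0.0), np.float64(0.019730894844815976), np.float64(0.03909024483093895)]
```

View pics/c2.png

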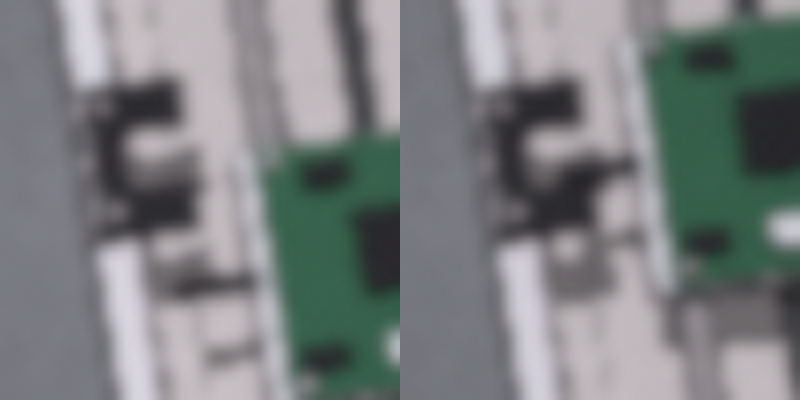

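```bash
cat > prof.py <<'E'
from h import *
import sys
m=bot.camera_model('top');t=np.array([.988,.154,0]);n=np.array([-.154,.988,0]);o=np.array([.7052,-.1339,.06])
s=np.arange(-62,40,2)/1000
for i in sys.argv[1:]:
    im=cv2.cvtColor(cv2.imread(f'pics/top{i}.png'),cv2.COLOR_BGR2GRAY)
    print('s',*(int(x*1000) for x in s))
    for l in (-.020,-.012,-.008,-.004,0,.004):
        p=o+s[:,None]*t+l*n
        q=cv2.projectPoints(p,np.array(m['rvec'],float),np.array(m['tvec'],float),np.array([[m['fx'],0,m['cx']],[0,m['fy'],m['cy']],[0,0,1.]]),None)[0].reshape(-1,2).astype(np.float32)
        print(i,l,*cv2.remap(im,q[:,:1],q[:,1:],cv2.INTER_LINEAR).ravel())
E
python3 prof.py 0 2
```

```text
s -62 -60 -58 -56 -54 -52 -50 -48 -46 -44 -42 -40 -38 -36 -34 -32 -30 -28 -26 -24 -22 -20 -18 -16 -14 -12 -10 -8 -6 -4 -2 0 2 4 6 8 10 12 14 16 18 20 22 24 26 28 30 32 34 36 38
0 -0.02 174 181 182 181 176 160 137 112 91 104 128 155 169 175 177 179 181 182 183 182 183 183 184 182 179 177 177 179 182 184 185 187 188 188 189 189 190 190 190 190 190 190 190 189 188 188 189 189 189 190 190
0 -0.012 187 192 193 190 183 169 145 112 87 79 97 119 134 145 154 163 170 173 164 154 143 138 133 126 115 102 102 107 117 120 124 132 149 166 173 171 157 144 134 128 126 124 123 127 143 161 178 185 188 188 188
0 -0.008 181 185 184 181 175 164 141 110 82 69 81 94 106 117 132 150 165 158 137 111 85 75 69 67 64 66 73 85 95 104 113 128 149 163 167 152 126 99 74 65 64 65 68 83 106 136 160 173 180 183 186
0 -0.004 178 177 177 176 173 161 136 105 74 71 77 90 102 116 135 155 165 154 131 98 69 54 47 46 49 55 65 80 92 104 115 137 157 172 172 153 123 90 64 51 46 47 54 71 97 131 156 174 183 187 190
0 0 189 188 188 187 184 170 147 114 91 84 89 99 110 125 145 166 170 160 136 101 72 51 45 46 48 53 66 82 96 108 123 143
[... 928 characters left out ...]
08 109 109 103 92 78 71 66 63 58 50 44 42 49 65 88 116 141 158 162 148 123 97 72 62 61 62 65 80 103 132 154 167 175 178 181
2 -0.004 177 174 173 172 172 164 149 131 112 105 101 101 103 109 119 130 134 128 113 88 64 51 45 44 44 42 41 43 53 70 93 125 150 166 167 148 120 88 62 50 45 45 52 69 95 127 152 170 179 183 185
2 0 184 184 183 183 180 170 153 128 113 106 104 104 109 122 139 158 162 153 130 97 69 50 45 44 44 46 51 60 73 88 109 134 156 174 171 157 132 96 67 49 43 44 53 72 103 136 164 180 186 188 189
2 0.004 183 182 183 184 180 171 156 134 117 107 105 106 109 117 132 145 149 142 120 91 65 47 45 44 46 50 62 76 89 99 112 127 147 160 163 153 127 93 65 46 44 45 52 69 102 133 157 169 173 176 180
```

```bash
python3 -m jog '[[1,-0.01,0.56,0,0,0,0],[1,0.15,1.1,0,0,0,0],[1,0.47,1.57,0,0,0,0],[1,0.91,1.91,0,0,0,0],[1,1.45,2.1,0,0,0,0]]'
python3 -m jog '[[1,0.56,0.01,0,0,0,0],[1,1.1,-0.15,0,0,0,0],[1,1.1,-0.15,0,0,0,0],[1,1.1,-0.15,0,0,0,0]]'
python3 - <<'E'
from h import *
im,d=bot.camera('top');cv2.imwrite('pics/top3.png',im[:,:,::-1])
E
python3 prof.py 3
```

```text
time: 8.45
ee_pos: [0.5392, -0.1882, 0.1065]
tcp_rot: [-90.1, -0.1, -68.3]
wrist_force: [-4.3, -6.4, 10.0]
opening: 0.0208
time: 8.85
ee_pos: [0.5679, -0.192, 0.1066]
tcp_rot: [-89.9, -0.1, -68.3]
wrist_force: [1.7, -0.4, 11.3]
opening: 0.0209
s -62 -60 -58 -56 -54 -52 -50 -48 -46 -44 -42 -40 -38 -36 -34 -32 -30 -28 -26 -24 -22 -20 -18 -16 -14 -12 -10 -8 -6 -4 -2 0 2 4 6 8 10 12 14 16 18 20 22 24 26 28 30 32 34 36 38
3 -0.02 119 129 136 142 148 152 156 158 160 162 165 166 168 170 171 171 164 152 137 124 134 150 166 173 172 170 168 162 148 129 103 86 89 114 143 162 173 177 178 178 178 177 177 176 176 177 178 179 180 181 182
3 -0.012 164 167 170 172 173 170 164 151 139 131 129 132 136 141 148 154 156 149 127 114 110 119 123 120 110 99 95 94 94 85 73 68 82 111 136 152 148 139 129 125 122 120 120 124 138 156 172 179 182 182 182
3 -0.008 170 172 174 174 172 169 157 139 121 109 106 106 108 113 127 144 155 144 118 91 69 66 64 63 62 62 64 69 71 67 63 60 80 104 125 129 114 94 71 63 62 62 64 80 103 131 154 167 174 177 180
3 -0.004 174 171 171 171 170 163 148 130 111 104 101 101 104 114 130 148 156 143 119 86 62 49 45 45 47 51 59 67 70 70 69 77 94 114 130 128 112 86 61 49 44 44 51 68 94 127 152 169 178 182 184
3 0 184 183 182 183 179 168 151 127 113 105 103 103 109 122 140 161 164 154 130 95 68 49 43 44 46 51 61 73 82 88 99 116 132 149 154 147 127 94 66 48 42 44 53 72 103 136 163 180 186 187 188
3 0.004 182 181 181 182 179 170 155 133 116 107 104 105 109 117 131 144 148 141 119 90 65 47 44 44 46 51 65 79 92 99 110 124 142 156 160 151 126 92 65 47 43 44 52 69 101 132 157 168 172 175 179
```

```bash
python3 -m jog '[[0,0,0,0,0,0,0],[0,0,0,0,0,0,0],[0,0,0,0,0,0,0],[0,0,0,0,0,0,0],[0,0,0,0,0,0,0]]'
python3 -m jog '[[0,0,0,0.5,0,0,0],[0,0,0,2,0,0,0],[0,0,0,4,0,0,0],[0,0,0,5,0,0,0],[0,0,0,5,0,0,0]]'
python3 -m jog '[[0,-2,-2,0,0,0,0],[0,-4,-4,0,0,0,0],[0,-5,-6,0,0,0,0],[0,-5,-6,0,0,0,0],[0,-5,-6,0,0,0,0]]'
python3 - <<'E'
from h import *
for c in ['side','top']:
    im,d=bot.camera(c);cv2.imwrite(f'pics/{c}4.png',im[:,:,::-1])
a=cv2.resize(cv2.imread('pics/top4.png')[125:225,330:430],(400,400),interpolation=cv2.INTER_CUBIC);b=cv2.resize(cv2.imread('pics/side4.png')[110:210,270:370+20],(480,400),interpolation=cv2.INTER_CUBIC)
cv2.imwrite('pics/c4.png',np.hstack([a,b[:,80:]]))
print(bot.get_obs()['wrist_force'])
E
python3 prof.py 4 | sed -n 1,2p
```

```text
time: 9.4
ee_pos: [0.5665, -0.1919, 0.1052]
tcp_rot: [-90.0, 0.0, -68.3]
wrist_force: [-0.0, 0.4, 1.1]
opening: 0.0854
time: 9.9
ee_pos: [0.5678, -0.1924, 0.2364]
tcp_rot: [-89.7, -0.3, -68.3]
wrist_force: [0.4, -0.4, 0.6]
opening: 0.0855
time: 10.4
ee_pos: [0.4386, -0.3455, 0.2307]
tcp_rot: [-90.1, -0.0, -68.6]
wrist_force: [0.2, 0.1, 0.2]
opening: 0.0856
[0.40483262 0.47844551 0.8977502 ]
s -62 -60 -58 -56 -54 -52 -50 -48 -46 -44 -42 -40 -38 -36 -34 -32 -30 -28 -26 -24 -22 -20 -18 -16 -14 -12 -10 -8 -6 -4 -2 0 2 4 6 8 10 12 14 16 18 20 22 24 26 28 30 32 34 36 38
4 -0.02 191 191 191 191 192 191 190 188 184 182 180 177 176 176 176 176 170 157 141 128 138 154 172 178 178 175 173 166 153 134 107 89 92 117 148 167 178 183 184 184 184 182 182 182 182 182 183 184 185 186 187
```

View pics/c4.png

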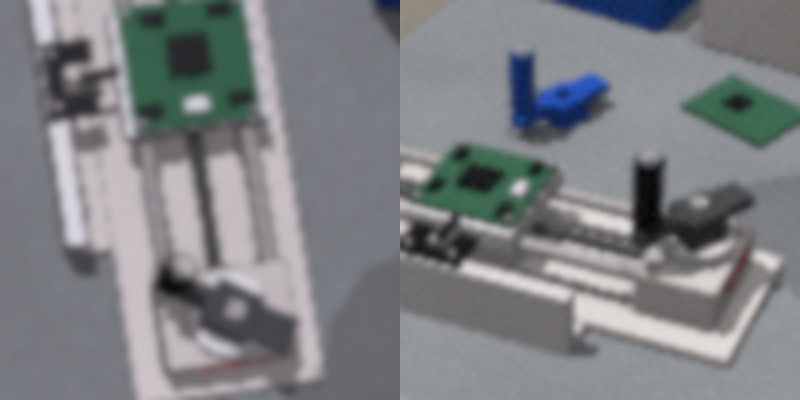

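The pointer (left half, about (105,75)) stands between the prongs. The crank sits on its shaft around (235,310), with the gripper clear. I'll check its seat height, then hand in.

Run:
```python
from h import *
im,d=bot.camera('top')
for u,v in [(395,206),(399,208),(383,199),(389,202)]: print(w('top',u,v,d[v,u]).round(4))
print(bot.get_obs()['time']); bot.job_done()
```

```text
[ 0.5375 -0.2497  0.087 ]
[ 0.5323 -0.26    0.0863]
[ 0.556  -0.2195  0.084 ]
[ 0.5476 -0.2341  0.0897]
10.55
the job is handed in; nothing more can be done
```

The job is done and handed in. I took the handle of the green-board crank and wound it about 2.35 turns clockwise, which moved the board about 46 mm. I then let go and backed the arm away, at about 10.5 s on the robot's clock.

Last checks, with the gripper clear:
- **Pointer:** it stands about 0.3 mm from the middle of the notch by the top-camera measurement, and it did not shift when I released the handle.
- **Crank:** it is still seated on its shaft. The arm top reads 84–87 mm against the 86 mm it should be.
- **Forces:** the wrist force read at the end of each move stayed under about 13 N.
- **Other slide:** I never moved the arm near its crank or the blue look-alikes, and did not check them again in the last pictures.

No check failed or disagreed. My first rough estimate of the distance to the notch was 43 mm, just under the stated 45–70 mm; the closer measurement gave about 46.7 mm.

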